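Square up and finish a stack of cell trays

ROBOT

A 6-joint arm with a two-finger parallel gripper is mounted at the origin on the work surface. World frame = base frame: x ahead of the robot, y to its left, z up, the work surface at z = 0. Lengths are in m, angles in rad, forces in N, time in s.
With the tool pointing down it reaches from about 0.275 to 0.725 m from the base axis. Payload 5.6 kg.
Tool frame: the origin (TCP) lies on the centre line of the jaws, within the pads' length; the fingertips stand 19 mm ahead of it and the grasp point (between the pads) is the TCP (ctrl.tcp_to_tips is the z of the fingertips in the tool frame, in m); z points along the fingers, y is the line along which they close (so a half turn about z gives the same grasp; the last joint's range is limited). The gripper opens to 85 mm and grips with 20 to 120 N. Pads are 22 mm wide; open, the fingers measure 114 mm over their backs; the gripper's body (76 mm by 85 mm) begins 54 mm behind the grasp point. The pads swing forward as they close: fully open they stand 13 mm farther back than shut.
Start: joints at [1.458, 0.255, 0.108, 0, -1.424, -0.285], TCP at [0.213, 0.507, 0.25] pointing down, gripper open.
Joint ranges: [-2.95, 2.95], [-1.21, 1.97], [-1.09, 1.5], [-2.87, 1.71], [-2.94, -0.07], [-3.05, 3.05]. Speed limits (rad/s): [2.57, 2.57, 3.14, 3.14, 3.14, 3.14].

INTERFACE

Orientations are given as [roll, pitch, yaw] about the fixed x, y, z axes, in that order (R = Rz(yaw) Ry(pitch) Rx(roll)).
In Python, from bench import read_state, read_camera, ctrl gives the robot as it stands. The module is installed in compiled form; this text tells all that it offers.
- The arm moves only by the tool apply_moves, never from a script. Its argument "plan" is a list that holds one entry, the list of rows, each a list of 7 numbers: the shift along the tool's x, y, z in mm, then the turn, a rotation vector about the tool's x, y, z in rad, then the closure, from 0 (fully open) to 1 (shut). In form: [[[x, y, z, ax, ay, az, fingers], ...]]. A call has 1 to 10 rows; each row is the pose to reach, as a shift and turn from the pose commanded when the call began, along the tool's axes at that moment; what a row does not reach only later rows make up. A row lasts 1/8 s, in which the tool goes at most 62.5 mm and 10.7 degrees, less where a joint would pass 70% of its speed; a pose out of reach is approached as far as the arm can. A call with a gripper value outside its range is refused whole. The fingers move at their own pace and stop on an object; the grip force is fixed at half the most. Time passes only in rows, so rows that repeat a pose let the fingers close. It gives the time, the measured TCP pose, the force, the opening and the grip force at its end, in the units of the state.
- read_state(): the state, without advancing time (a new reading comes with each control period).
- read_camera(name): name is "side" or "top"; returns a dict with "frame" (400x640x3 uint8, blue, green, red), "range_z" (400x640 float32, m along the optical axis (not along the pixel's ray), 0 where there is no reading), "vfov" (degrees; the focal length in pixels is half the picture's height over the tangent of half this angle, whatever the lens; pixels are square), "cx", "cy" (the principal point, pixels), "rvec" (rotation vector, rad) and "tvec" (3), from world to camera coordinates, as OpenCV has them. Camera axes: x right, y down, z forward; pixel columns grow to the right and rows downward; lengths in m; the calibration is good to about 2 mm. A picture is of the moment at which its call begins.
- ctrl.finish_job(): hands the job in; it is judged then, once.
The state is a dict: "time_s": time; "joint_pos": joint angles; "joint_vel": joint speeds; "effort": joint torques, N m; "position": TCP position; "eef_rot": TCP orientation; "wrist_force": force on the tool from outside, world axes, zero at the start; "moment": the same for the moment, N m; "finger_gap": opening from 0.0 (shut) to 1.0 (fully open); "grasp_force": force on a finger pad.
Only numpy, scipy, OpenCV 4.12 (cv2) and the standard library are available. Lean on these libraries where they do the work, as an engineer would, in place of code of your own. Each camera call takes 0.05 s, during which the arm holds its last target. There are 200 camera calls.

TASK

The tray of cells on the stack was put down crooked and is riding on its corner pins: without lifting it off, push it across until all four pins drop into the sockets of the tray below and it sits flat. Then take the empty tray from the bench and set it on top, lowered rather than dropped, so that its four pins are fully home in the loaded tray too. Leave the bottom tray where it stands and do not disturb the other things on the bench.

Things in the scene. Friction and masses are not known exactly. Their poses are not given: they have to be found in the camera images.
- bottom_centre (a point): Bottom tray of the stack, full of cells, loose on the bench at the left or right place. Grey moulded tray, 184 mm (x) by 220 mm (y), body 46 mm high, standing on 8 mm pins; 0.95 kg. Point = centre of the body, 23 mm under the rim. Two rails 30 mm wide and 12 mm deep, outer faces x = +-92, run along y on top; flat end walls at y = +-110. All three trays are from this mould.
- bottom_socket (a point): Mouth of one socket of the bottom tray, in the top face of a rail, at x = 77, y = 75, z = 23 from its centre. Each tray has four square sockets, at x = +-77, y = +-75: 11 mm wide, 12 mm deep. Seated, a tray's centre lies 46 mm straight above the centre of the one below.
- loaded_centre (a point): Loaded tray: same mould, 0.56 to 0.96 kg with its twelve 18 mm cells (fixed in it, tops 24 mm above its underside). Point = centre of the body. It stands on the bottom tray's rails on its pin tips, 54 mm above that centre, shifted 14 to 28 mm to the bottom tray's +y, up to 7 mm in x and 0.06 rad in yaw. Slides when an end or side face is pushed (about 3 to 12 N).
- loaded_pin (a point): Tip of one pin of the loaded tray, at x = 77, y = 75, z = -31 from its centre. Each tray has four round pins under the body, at x = +-77, y = +-75, straight below its sockets: 8 mm long, 9 mm thick, with a fully rounded nose.
- empty_centre (a point): Empty tray: same mould, 0.28 kg, standing on its pins on the bench beside the stack. Point = centre of the body, 31 mm above the bench. Balances at its middle; half a turn makes no difference.
- empty_web (a point): Middle of the top edge of the empty tray's carrying web, 21 mm above the tray's centre. The web is an upright wall 8 mm thick along the tray's y at x = 0, the tray's whole length; on either side is an open pocket 58 mm wide whose floor lies 40 mm below this edge. Grasp it here to lift the tray.
- pack: Finished battery pack, grey box with yellow sides, 85 x 160 x 105 mm, bystander; origin at the centre of its underside.
- meter: Hand multimeter lying on its back, 150 x 78 x 40 mm, bystander; origin at the centre of its underside.
- tape: Roll of amber tape lying flat, 96 mm across, 24 mm high, bystander; origin at the centre of its underside.
- driver: Screwdriver lying flat, 200 mm long, 26 mm thick handle, bystander; origin on the bench under its middle.

How it is judged:
By the outcome, as a careful person would: the job done as asked, in the order asked, and still so for the second after the job is handed in, with the robot touching nothing.
It also fails if it takes over 58 s, if anything falls off the work surface, if the arm or the gripper's body presses on something with over 40 N, if the wrist force passes 120 N, or if a joint passes its speed limit or range.

## Working session

There is one attempt and no reset: what is moved stays moved. The work goes in short steps, Python scripts to look and compute and a tool call to move; the robot and the scene stay as the last step left them, time stands still between calls to the robot, and variables do not carry over. Pictures are saved under pics/ and viewed, at most 10 in all, crops included, and the job is handed in when it is done.

Besides the shell and the picture viewer there is one more tool, called after "Call:" as name(argument=value, ...), one argument or row to a line, values as JSON. apply_moves: Moves the arm, as the interface text tells. Its arguments: {"type":"object","properties":{"plan":{"type":"array"}},"required":["plan"]}

```bash
mkdir -p pics; cat > h.py <<'E'
import numpy as np, cv2
from bench import read_state, read_camera, ctrl
def cam(n):
    c=read_camera(n); c['f']=200/np.tan(np.radians(c['vfov'])/2)
    c['R']=cv2.Rodrigues(np.array(c['rvec'],float))[0]; c['t']=np.array(c['tvec'],float).ravel(); return c
def cloud(c):
    z=c['range_z'];v,u=np.mgrid[0:400,0:640]
    P=np.stack([(u-c['cx'])/c['f']*z,(v-c['cy'])/c['f']*z,z],-1)
    W=(P-c['t'])@c['R']; W[z<=0]=np.nan; return W
def proj(c,p):
    q=np.atleast_2d(p)@c['R'].T+c['t']; return np.c_[q[:,0]/q[:,2]*c['f']+c['cx'],q[:,1]/q[:,2]*c['f']+c['cy']]
E
python3 - <<'E'
from h import *
a=[]
for n in('top','side'):
    c=cam(n);cv2.imwrite(f'pics/{n}0.png',c['frame']);np.savez(f'{n}0.npz',**c)
    print(n,c['f'],c['cx'],c['cy'],-c['R'].T@c['t'],c['R'][2]); a.append(c['frame'])
cv2.imwrite('pics/both0.png',cv2.resize(np.vstack(a),(480,600)))
s=read_state();print(s, ctrl.tcp_to_tips)
E
```

```text
top 432.1780910493788 315.4615824453211 196.72404160051104 [0.54245228 0.01948173 1.13751081] [ 0.10559816 -0.00579152 -0.99439202]
side 517.42522724526 313.70766512638403 199.92041224792692 [ 0.19222497 -0.99158287  0.9143341 ] [ 0.31710116  0.72767166 -0.60822759]
{'time_s': 0.1, 'joint_pos': array([ 1.45759564e+00,  2.55681665e-01,  1.07129881e-01, -4.13868211e-04,
       -1.42388808e+00, -2.84618388e-01]), 'joint_vel': array([-1.12777228e-03, -1.68703906e-03,  2.27263594e-03,  1.45455903e-03,
       -3.97258927e-04, -9.67042545e-05]), 'effort': array([-1.70414896e-03, -3.87604845e+01,  2.38471752e+01,  5.37781566e+00,
       -3.83055332e-03,  1.79984433e-06]), 'position': array([0.21285812, 0.50669884, 0.24948911]), 'eef_rot': array([ 3.13990030e+00, -6.86509075e-05, -3.97879935e-01]), 'wrist_force': array([-0.39206265, -0.5899812 ,  0.36017651]), 'moment': array([-0.04611462, -0.01421991,  0.01045765]), 'grasp_force': 0.0, 'finger_gap': 1.0043085375949008} 0.019
```

View pics/top0.png

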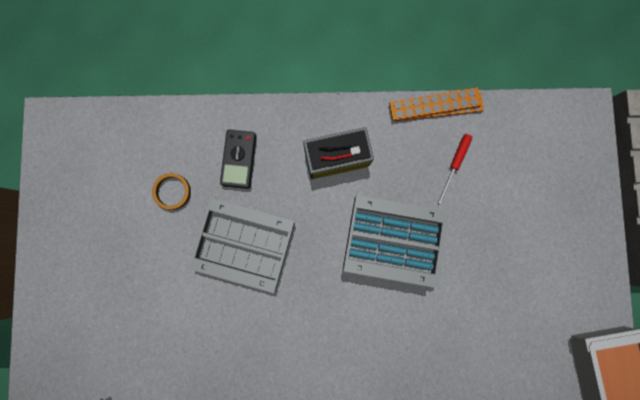

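View pics/side0.png

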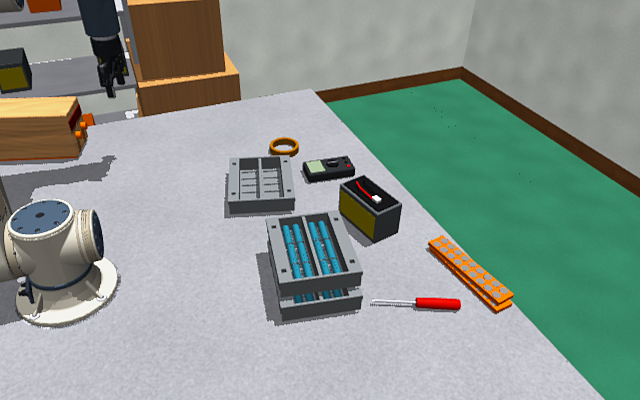

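The top view shows the empty tray near (244,247) and the loaded stack near (393,240), with its crooked upper tray shifted left (+y). The side view shows the bottom tray's −x and −y walls sticking out near (320,305).

```bash
python3 - <<'E'
from h import *
T=dict(np.load('top0.npz'));S=dict(np.load('side0.npz'))
W=cloud(T)
b=W[300:340,450:550,2];print('bench z',np.nanmean(b),np.nanstd(b))
def rect(W,m,box,name):
    u0,u1,v0,v1=box;mm=np.zeros(m.shape,np.uint8);mm[v0:v1,u0:u1]=m[v0:v1,u0:u1]
    p=W[mm>0][:,:2];r=cv2.minAreaRect((p*1000).astype(np.float32));print(name,len(p),r,np.nanmedian(W[mm>0][:,2]))
    # color image contour
rect(W,abs(W[...,2]-.054)<.006,(185,300,195,300),'empty')
rect(W,abs(W[...,2]-.108)<.007,(335,450,185,295),'loaded')
Z=cloud(S)
rect(Z,abs(Z[...,2]-.108)<.007,(255,370,200,330),'loadedS')
rect(Z,abs(Z[...,2]-.054)<.006,(215,300,145,220),'emptyS')
# side faces
import sys
m=np.zeros((400,640),bool);m[200:330,255:375]=1
c0=np.array([.45,-.15])
for lo,hi,n in((.010,.042,'bottom'),(.072,.098,'loaded')):
    p=Z[m&(Z[...,2]>lo)&(Z[...,2]<hi)]; print(n,len(p),np.nanmin(p,0),np.nanmax(p,0))
for n,c in(('top',T),('side',S)):
    f=c['frame']; b=(185,455,180,300) if n=='top' else (215,380,140,330)
    cv2.imwrite(f'pics/z{n}.png',cv2.resize(f[b[2]:b[3],b[0]:b[1]],None,fx=2.9,fy=2.9,interpolation=2))
E
```

```text
bench z -0.0006750457824534707 0.002146648226469796
empty 2553 ((541.7282104492188, 200.53982543945312), (220.76222229003906, 184.27854919433594), 73.43795776367188) 0.05246942505674869
loaded 2864 ((544.8787231445312, -174.2288818359375), (220.79629516601562, 184.2714385986328), 78.91517639160156) 0.10613678137656732
loadedS 2414 ((589.7144775390625, -167.58006286621094), (254.94248962402344, 272.8493957519531), 79.00103759765625) 0.10662519426330516
emptyS 1266 ((540.2816162109375, 200.41139221191406), (231.21739196777344, 183.8582000732422), 73.40888977050781) 0.05315166940420553
bottom 1860 [ 0.4287454  -0.31997944  0.01003743] [0.74452978 0.10498078 0.04198031]
loaded 3094 [ 0.432392   -0.30038305  0.07200075] [ 0.74148088 -0.01972767  0.09795945]
```

View pics/zside.png

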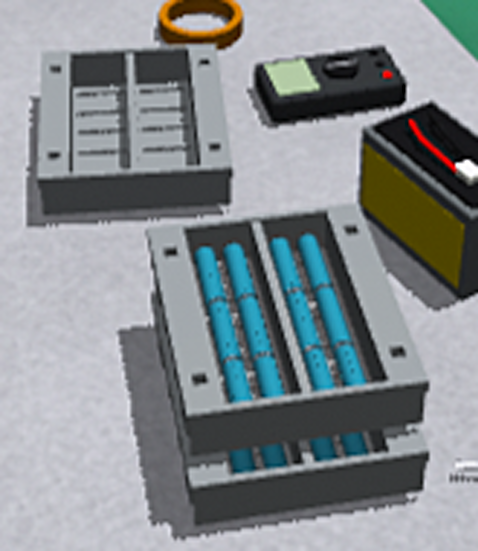

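```bash
cat >> h.py <<'E'
def face(P2,c,yaw,ax,want,tol=.012):
    """fit line to points near a face: ax 0 -> x-face, 1 -> y-face, local coord ~want; returns local offset/slope"""
    R=np.array([[np.cos(yaw),-np.sin(yaw)],[np.sin(yaw),np.cos(yaw)]])
    L=(P2-c)@R; a=L[:,ax];o=L[:,1-ax]
    k=(abs(a-want)<tol)&(abs(o)<(.10 if ax==0 else .085))
    for _ in range(8):
        q=np.polyfit(o[k],a[k],1);r=a-np.polyval(q,o);s=max(2*np.std(r[k]),.002)
        k=(abs(r)<s)&(abs(a-want)<.03)&(abs(o)<(.115 if ax==0 else .095))
    return q,k.sum(),np.std(r[k]),o[k].min(),o[k].max()
E
python3 - <<'E'
from h import *
S=dict(np.load('side0.npz'));Z=cloud(S)
T=dict(np.load('top0.npz'));Wt=cloud(T)
c=np.array([.545,-.174]);yaw=np.radians(-11.1)
m=np.zeros((400,640),bool);m[200:330,255:375]=1
for lo,hi,n,sh in((.012,.046,'bottom',-.021),(.068,.1,'loaded',0)):
    p=Z[m&(Z[...,2]>lo)&(Z[...,2]<hi)][:,:2]
    print(n,'yface',face(p,c,yaw,1,-.11+sh)); print(n,'xface',face(p,c,yaw,0,-.092))
R=np.array([[np.cos(yaw),-np.sin(yaw)],[np.sin(yaw),np.cos(yaw)]])
for n,Q in(('side',Z),('top',Wt)):
    p=Q[(abs(Q[...,2]-.054)<.004)]; L=(p[:,:2]-c)@R
    k=(L[:,1]<-.112)&(L[:,1]>-.15)&(abs(L[:,0])<.11)
    r=cv2.minAreaRect((L[k]*1000).astype(np.float32)); print(n,k.sum(),r,L[k].min(0),L[k].max(0))
np.set_printoptions(precision=3,suppress=True)
# cast colour edges: bottom rim strip bright pixels
g=cv2.cvtColor(S['frame'],cv2.COLOR_BGR2HSV)
print(proj(S,[[.45,-.25,.054]]))
b=(265,375,275,330);cv2.imwrite('pics/zb.png',cv2.resize(S['frame'][b[2]:b[3],b[0]:b[1]],None,fx=7,fy=7,interpolation=0))
E
```

```text
bottom yface (array([-0.00025606, -0.13077277]), np.int64(682), np.float64(0.000988546301371203), np.float64(-0.09311022254372918), np.float64(0.0880206864278507))
bottom xface (array([-0.00223084, -0.09399243]), np.int64(27), np.float64(0.0010147526753950657), np.float64(-0.11366663234160795), np.float64(0.08664852108913296))
loaded yface (array([ 0.00064108, -0.10924727]), np.int64(735), np.float64(0.0011020647039914286), np.float64(-0.09313709258565217), np.float64(0.08857050226020671))
loaded xface (array([-0.0172079 , -0.09163241]), np.int64(62), np.float64(0.0017841184371695147), np.float64(-0.11368804109024583), np.float64(0.10722050684778502))
side 396 ((-3.0612258911132812, -123.4327163696289), (22.667224884033203, 183.6862030029297), 89.96917724609375) [-0.09489925 -0.13475052] [ 0.08877916 -0.11205819]
top 164 ((-1.3164138793945312, -128.371337890625), (181.5375213623047, 7.172882556915283), 0.2875097990036011) [-0.09209454 -0.13214742] [ 0.08946292 -0.12495443]
[[284.818 292.85 ]]
```

View pics/zb.png

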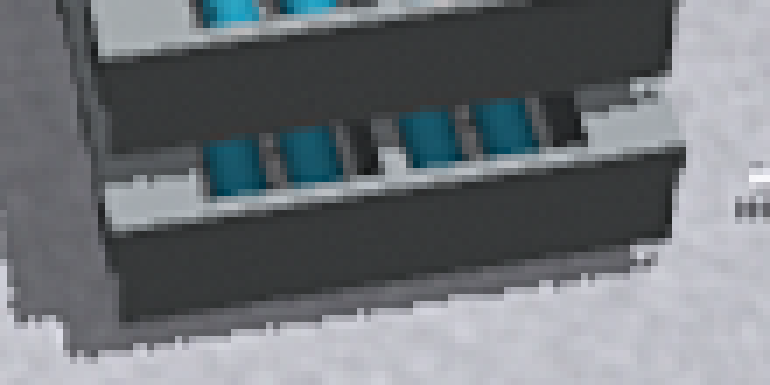

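The zoomed view shows the bottom tray's exposed end strip, parallel to the loaded tray. By depth the loaded tray must slide about 21.5 mm along its −y, with almost no shift in x or yaw. The fitted tray rectangles come out at 220.8 x 184.3 mm, which agrees with the sizes given.

```bash
cat >> h.py <<'E'
from scipy.spatial.transform import Rotation as Ro
def go(x,y,z,yawdeg):
    s=read_state();R=Ro.from_euler('xyz',s['eef_rot']);T=Ro.from_euler('xyz',[np.pi,0,np.radians(yawdeg)])
    d=R.inv().apply(np.array([x,y,z])-s['position'])*1000; print('t',s['time_s'],'shift',d.round(1),'rot',(R.inv()*T).as_rotvec().round(4),'F',s['wrist_force'].round(1))
E
python3 - <<'E'
from h import *
go(.572,-.037,.25,-101.1); go(.572,-.037,.078,-101.1)
E
```

```text
t 0.1 shift [5.418e+02 3.621e+02 1.000e-01] rot [ 1.4000e-03 -1.2000e-03  1.3666e+00] F [-0.4 -0.6  0.4]
t 0.1 shift [541.7 361.8 172.1] rot [ 1.4000e-03 -1.2000e-03  1.3666e+00] F [-0.4 -0.6  0.4]
```

Call:
apply_moves(
  plan=[
    [[542,362,0,0.0014,-0.0012,1.3666,0],[542,362,0,0.0014,-0.0012,1.3666,0],[542,362,0,0.0014,-0.0012,1.3666,0],[542,362,0,0.0014,-0.0012,1.3666,0],[542,362,0,0.0014,-0.0012,1.3666,0],[542,362,0,0.0014,-0.0012,1.3666,0],[542,362,0,0.0014,-0.0012,1.3666,0],[542,362,0,0.0014,-0.0012,1.3666,0],[542,362,0,0.0014,-0.0012,1.3666,0],[542,362,0,0.0014,-0.0012,1.3666,0]],
  ],
)

```text
time_s: 1.35
position: [0.5584, -0.0162, 0.2499]
eef_rot: [3.141, 0.002, -1.764]
wrist_force: [0.7, 1.6, -0.2]
finger_gap: 0.999
grasp_force: 0.0
```

```bash
python3 -c "
from h import *
go(.572,-.037,.078,-101.1)"
```

```text
t 1.35 shift [ 18.1 -17.4 171.9] rot [0.0003 0.0017 0.0001] F [ 0.7  1.6 -0.2]
```

Call:
apply_moves(
  plan=[
    [[18,-17,60,0,0,0,0],[18,-17,120,0,0,0,0],[18,-17,172,0,0,0,0],[18,-17,172,0,0,0,0],[18,-17,172,0,0,0,0]],
  ],
)

```text
time_s: 1.98
position: [0.5725, -0.0349, 0.0805]
eef_rot: [-3.138, 0.002, -1.764]
wrist_force: [0.3, -0.2, 0.4]
finger_gap: 0.999
grasp_force: 0.0
```

```bash
python3 -c "
from h import *
go(.572,-.037,.078,-101.1)
c=cam('side');cv2.imwrite('pics/s2.png',cv2.resize(c['frame'][120:340,200:400],None,fx=2.5,fy=2.5))"
```

```text
t 1.975 shift [2.1 0.2 2.5] rot [-0.0034  0.0018  0.001 ] F [ 0.3 -0.2  0.4]
```

View pics/s2.png

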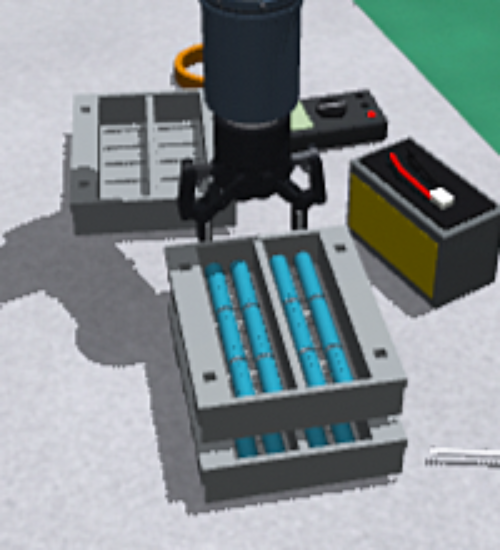

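The open fingers stand just behind the loaded tray's far wall, at about (205,225) and (300,225), with the tray clear in front of them. I'll start pushing slowly.

Call:
apply_moves(
  plan=[
    [[8,0,2,0,0,0,0],[15,0,2,0,0,0,0],[18,0,2,0,0,0,0],[21,0,2,0,0,0,0],[24,0,2,0,0,0,0],[27,0,2,0,0,0,0],[30,0,2,0,0,0,0],[30,0,2,0,0,0,0]],
  ],
)

```text
time_s: 3.02
position: [0.566, -0.0639, 0.0766]
eef_rot: [-3.14, 0.003, -1.764]
wrist_force: [1.7, 3.4, 1.4]
finger_gap: 1.002
grasp_force: 1.9
```

```bash
cat >> h.py <<'E'
def rel(tag):
    c=cam('side');Z=cloud(c);T=cam('top');W=cloud(T)
    c0=np.array([.545,-.174]);yaw=np.radians(-11.1);R=np.array([[np.cos(yaw),-np.sin(yaw)],[np.sin(yaw),np.cos(yaw)]])
    m=np.zeros((400,640),bool);m[200:335,250:378]=1
    out=[]
    for lo,hi in((.010,.046),(.066,.095)):
        p=Z[m&(Z[...,2]>lo)&(Z[...,2]<hi)][:,:2];L=(p-c0)@R
        y0=np.percentile(L[(abs(L[:,0])<.07)&(L[:,1]<-.1)&(L[:,1]>-.145),1],50)
        q=face(p,c0,yaw,1,y0,.005); out.append((q[0][1],q[0][0],q[3],q[4],q[1]))
    print(tag,'bottom/loaded y,slope,xmin,xmax,n',np.round(out,4).tolist())
    L=np.c_[(W[...,:2]-c0).reshape(-1,2)@R,W[...,2].ravel()]
    k=(abs(L[:,2]-.103)<.012)&(abs(L[:,0])<.11)&(L[:,1]<.06)&(L[:,1]>-.16);z=L[k]
    k2=abs(abs(z[:,0])-.077)<.011; z=z[k2]; A=np.c_[z[:,:2],np.ones(len(z))]; q=np.linalg.lstsq(A,z[:,2],rcond=None)[0]
    print('rim plane tilt',q[:2].round(4),'z mean',z[:,2].mean().round(4))
    k=(abs(L[:,2]-.103)<.012)&(abs(L[:,0])<.12)&(L[:,1]<.09)&(L[:,1]>-.16)
    print('rim x',np.percentile(L[k,0],[.5,99.5]).round(4))
    cv2.imwrite(f'pics/{tag}.png',c['frame']); return c
E
python3 -c "
from h import *
s=read_state();print(s['position'],s['wrist_force']);rel('r1')"
```

```text
[ 0.5659521  -0.06390166  0.07658709] [1.6564511  3.40839859 1.3864467 ]
r1 bottom/loaded y,slope,xmin,xmax,n [[-0.131, -0.0003, -0.0935, 0.0888, 731.0], [-0.1183, 0.0031, -0.091, 0.0897, 656.0]]
rim plane tilt [0.001  0.0048] z mean 0.106
rim x [-0.0916  0.092 ]
```

Call:
apply_moves(
  plan=[
    [[2,0,0,0,0,0,0],[4,0,0,0,0,0,0],[6,0,0,0,0,0,0],[8,0,0,0,0,0,0],[9,0,0,0,0,0,0],[9,0,0,0,0,0,0]],
  ],
)

```text
time_s: 3.88
position: [0.563, -0.0738, 0.0758]
eef_rot: [3.141, 0.001, -1.765]
wrist_force: [0.0, 0.8, -0.4]
finger_gap: 1.003
grasp_force: 0.0
```

```bash
python3 -c "
from h import *
s=read_state();print(s['position'],s['wrist_force']);c=rel('r2')
cv2.imwrite('pics/zr2.png',cv2.resize(c['frame'][195:335,250:385],None,fx=4.2,fy=4.2,interpolation=0))"
```

```text
[ 0.56297079 -0.07380346  0.07584903] [ 0.03254088  0.76111336 -0.359029  ]
r2 bottom/loaded y,slope,xmin,xmax,n [[-0.1311, 0.0034, -0.0935, 0.0886, 762.0], [-0.1309, 0.0037, -0.0941, 0.0899, 632.0]]
rim plane tilt [ 0.002  -0.0021] z mean 0.0986
rim x [-0.0928  0.0906]
```

View pics/zr2.png

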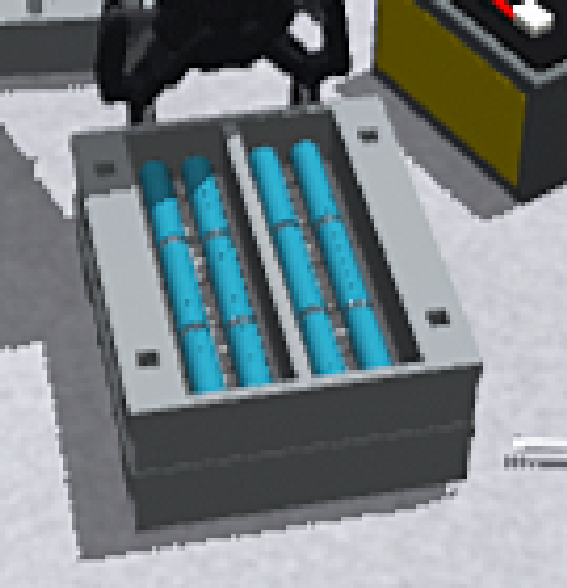

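The loaded tray has dropped in. The two end faces are now flush, with only a seam at about (300,445), and the rim fell from 0.106 to 0.0986 m. I'll back off, rise and head for the empty tray.

Call:
apply_moves(
  plan=[
    [[-25,0,0,0,0,0,0],[-30,0,-60,0,0,0,0.4],[-60,0,-120,0,0,0,0.5],[-120,0,-120,0,0,0,0.5],[-120,0,-120,0,0,0,0.5],[-120,0,-120,0,0,0,0.5]],
  ],
)

```text
time_s: 4.72
position: [0.5862, 0.0443, 0.196]
eef_rot: [3.141, 0.001, -1.764]
wrist_force: [0.2, -0.4, -0.6]
finger_gap: 0.499
grasp_force: 0.0
```

```bash
cat >> h.py <<'E'
def top(tag,zc,near,r=.15,h=.006):
    T=cam('top');W=cloud(T)
    m=((abs(W[...,2]-zc)<h)&(np.hypot(W[...,0]-near[0],W[...,1]-near[1])<r)).astype(np.uint8)
    n,l,st,_=cv2.connectedComponentsWithStats(m);i=1+np.argmax(st[1:,4]);p=W[l==i]
    r=cv2.minAreaRect((p[:,:2]*1000).astype(np.float32));print(tag,len(p),r,p[:,2].mean().round(4));return W,T
E
python3 -c "
from h import *
W,T=top('loaded',.1,(.54,-.2));top('empty',.053,(.542,.2))
cv2.imwrite('pics/t3.png',T['frame'][150:330,160:480])
go(.542,.2005,.15,-106.6);go(.542,.2005,.039,-106.6)"
```

```text
loaded 2807 ((539.8218994140625, -195.53512573242188), (221.41976928710938, 184.43238830566406), 79.00436401367188) 0.0984
empty 594 ((488.9203796386719, 156.5592041015625), (106.58551025390625, 107.69322204589844), 73.24397277832031) 0.0523
t 4.825 shift [-145.5   73.7   46.1] rot [0.0006 0.0009 0.0952] F [ 0.5 -0.5 -0.2]
t 4.825 shift [-145.4   73.6  157.1] rot [0.0006 0.0009 0.0952] F [ 0.5 -0.5 -0.2]
```

Call:
apply_moves(
  plan=[
    [[-60,30,0,0,0,0.04,0.5],[-110,60,0,0,0,0.095,0.5],[-145,74,20,0,0,0.095,0.5],[-145,74,60,0,0,0.095,0.5],[-145,74,60,0,0,0.095,0.5],[-145,74,60,0,0,0.095,0.5]],
  ],
)

```text
time_s: 5.58
position: [0.5429, 0.2001, 0.1381]
eef_rot: [-3.14, 0.002, -1.86]
wrist_force: [0.6, 0.1, 0.6]
finger_gap: 0.497
grasp_force: 0.0
```

```bash
python3 -c "
from h import *
go(.542,.2005,.039,-106.6)"
```

```text
t 5.575 shift [ 0.1  1.1 99.1] rot [-0.0018  0.0021  0.0001] F [0.6 0.1 0.6]
```

Call:
apply_moves(
  plan=[
    [[0,1,50,0,0,0,0.5],[0,1,80,0,0,0,0.5],[0,1,99,0,0,0,0.5],[0,1,99,0,0,0,0.5],[0,1,99,0,0,0,0.75],[0,1,99,0,0,0,1],[0,1,99,0,0,0,1],[0,1,99,0,0,0,1],[0,1,99,0,0,0,1]],
  ],
)

```text
time_s: 6.7
position: [0.5422, 0.2018, 0.0393]
eef_rot: [-3.139, 0.004, -1.859]
wrist_force: [-0.3, -1.4, 6.1]
finger_gap: 0.083
grasp_force: 60.0
```

```bash
python3 -c "
from h import *
s=read_state();print(s['position'],s['eef_rot'],s['grasp_force'],s['finger_gap']);go(.542,.2005,.039,-106.6)"
```

```text
[0.54219483 0.20178046 0.0392974 ] [-3.13879729  0.00350653 -1.85880954] 60.037506222724915 0.08307919416750574
t 6.7 shift [ 1.3 -0.2  0.3] rot [-0.0028  0.0035  0.0017] F [-0.3 -1.4  6.1]
```

Call:
apply_moves(
  plan=[
    [[0,0,-30,0,0,0,1],[0,0,-75,0,0,0,1],[0,0,-120,0,0,0,1],[0,0,-150,0,0,0,1],[0,0,-150,0,0,0,1],[0,0,-150,0,0,0,1]],
  ],
)

```text
time_s: 7.45
position: [0.5398, 0.201, 0.1858]
eef_rot: [3.139, 0.0, -1.86]
wrist_force: [0.9, 0.2, -4.0]
finger_gap: 0.084
grasp_force: 59.0
```

```bash
python3 -c "
from h import *
go(.5401,-.1941,.19,-101.0);s=read_state();print(s['finger_gap'],s['position'],s['eef_rot'],s['moment'])"
```

```text
t 7.45 shift [ 378.6 -112.8   -4.5] rot [ 0.0027  0.0003 -0.0969] F [ 0.9  0.2 -4. ]
0.08449354860881966 [0.53978143 0.20097788 0.18581273] [ 3.13893098e+00  1.44234155e-04 -1.85966676e+00] [-0.02562979  0.02195058 -0.00269928]
```

Call:
apply_moves(
  plan=[
    [[30,-9,-4,0,0,-0.01,1],[75,-22,-4,0,0,-0.02,1],[120,-36,-4,0,0,-0.03,1],[170,-51,-4,0,0,-0.05,1],[220,-66,-4,0,0,-0.06,1],[270,-80,-4,0,0,-0.08,1],[320,-95,-4,0,0,-0.097,1],[355,-106,-4,0,0,-0.097,1],[378,-113,-4,0,0,-0.097,1],[378,-113,-4,0,0,-0.097,1]],
  ],
)

```text
time_s: 8.7
position: [0.5404, -0.1946, 0.1885]
eef_rot: [3.137, 0.002, -1.765]
wrist_force: [-0.3, 0.3, -3.4]
finger_gap: 0.081
grasp_force: 58.9
```

Call:
apply_moves(
  plan=[
    [[0,0,10,0,0,0,1],[0,0,25,0,0,0,1],[0,0,35,0,0,0,1],[0,0,35,0,0,0,1],[0,0,35,0,0,0,1]],
  ],
)

```text
time_s: 9.32
position: [0.5419, -0.1932, 0.1563]
eef_rot: [-3.141, 0.001, -1.762]
wrist_force: [-0.2, 0.3, -3.2]
finger_gap: 0.088
grasp_force: 58.7
```

```bash
python3 -c "
from h import *
go(.5401,-.1941,.145,-101.0);s=read_state();print(s['finger_gap'],s['position'],s['eef_rot'],s['moment'])
c=cam('side');Z=cloud(c);c0=np.array([.5398,-.1955]);yaw=np.radians(-11.0)
m=np.zeros((400,640),bool);m[170:335,240:385]=1
for lo,hi in((.06,.094),(.122,.155)):
    p=Z[m&(Z[...,2]>lo)&(Z[...,2]<hi)][:,:2];print(face(p,c0,yaw,1,-.11))
cv2.imwrite('pics/zr4.png',cv2.resize(c['frame'][140:335,230:395],None,fx=3,fy=3))"
```

```text
t 9.325 shift [ 1.2  1.6 11.3] rot [-0.0009  0.0015  0.0009] F [-0.2  0.3 -3.2]
0.08759923459012711 [ 0.54192824 -0.19322938  0.15632451] [-3.14067025e+00  1.44984720e-03 -1.76191532e+00] [-0.01829756  0.00697011 -0.03864052]
(array([ 0.00073591, -0.10875362]), np.int64(759), np.float64(0.0010431687388832156), np.float64(-0.09167522540264389), np.float64(0.09079329953328988))
(array([ 0.00106496, -0.10797696]), np.int64(717), np.float64(0.000987261124541086), np.float64(-0.08808895413904536), np.float64(0.09137482964653951))
```

View pics/zr4.png

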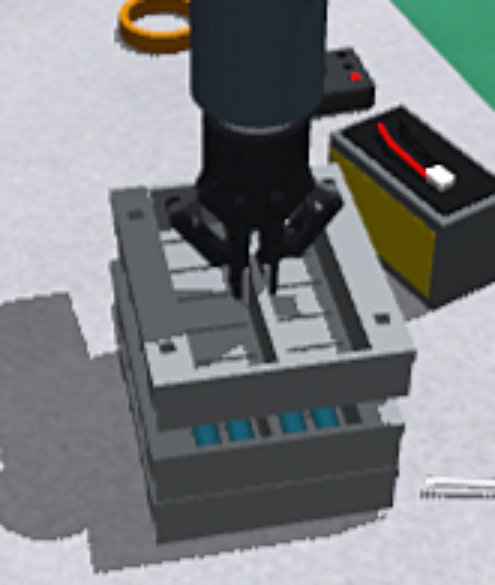

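The empty tray hangs level above the stack at about (270,310). It is about 1 mm off in y, 1.7 mm off in x and 0.0003 rad off in yaw. I'll correct that and lower it slowly.

Call:
apply_moves(
  plan=[
    [[1,1.7,6,0,0,0,1],[1,1.7,12,0,0,0,1],[1,1.7,14,0,0,0,1],[1,1.7,16,0,0,0,1],[1,1.7,18,0,0,0,1],[1,1.7,20,0,0,0,1],[1,1.7,20,0,0,0,1]],
  ],
)

```text
time_s: 10.25
position: [0.5397, -0.1939, 0.1358]
eef_rot: [-3.142, 0.002, -1.762]
wrist_force: [-0.5, 0.3, -2.3]
finger_gap: 0.083
grasp_force: 58.8
```

```bash
python3 -c "
from h import *
go(.5401,-.1941,.1313,-101.0);s=read_state();print(s['finger_gap'],s['position'],s['wrist_force'],s['moment'])"
```

```text
t 10.25 shift [ 0.1 -0.4  4.5] rot [-0.      0.0016  0.0004] F [-0.5  0.3 -2.3]
0.08255823343871421 [ 0.53971486 -0.19394533  0.13581867] [-0.52960906  0.250688   -2.34380074] [ 0.00398785 -0.00520315 -0.01269792]
```

Pins have entered with no reaction force. Lowering the rest.

Call:
apply_moves(
  plan=[
    [[0,0,1.5,0,0,0,1],[0,0,3,0,0,0,1],[0,0,4,0,0,0,1],[0,0,5,0,0,0,1],[0,0,5,0,0,0,1]],
  ],
)

```text
time_s: 10.88
position: [0.5398, -0.194, 0.1312]
eef_rot: [-3.141, 0.002, -1.762]
wrist_force: [-0.9, 0.4, -1.4]
finger_gap: 0.086
grasp_force: 59.2
```

```bash
python3 -c "
from h import *
s=read_state();print(s['finger_gap'],s['position'],s['wrist_force'],s['moment'])
c=cam('side');Z=cloud(c);m=np.zeros((400,640),bool);m[170:335,240:385]=1
z=Z[m][:,2];z=z[(z>.13)&(z<.165)];print(np.median(z),len(z),np.histogram(z,8))"
```

```text
0.08611024459332066 [ 0.53981342 -0.19395758  0.13119203] [-0.87848038  0.38092817 -1.35990613] [0.12921969 0.16554363 0.04148398]
0.144638006740333 2815 (array([ 207,  224,  421, 1725,  122,   21,   38,   57]), array([0.13000264, 0.13436837, 0.1387341 , 0.14309983, 0.14746557,
       0.1518313 , 0.15619703, 0.16056276, 0.1649285 ]))
```

Call:
apply_moves(
  plan=[
    [[0,0,0.7,0,0,0,1],[0,0,1,0,0,0,1],[0,0,1,0,0,0,1]],
  ],
)

```text
time_s: 11.3
position: [0.5399, -0.194, 0.1311]
eef_rot: [-3.14, 0.001, -1.762]
wrist_force: [-3.4, 1.7, 5.8]
finger_gap: 0.087
grasp_force: 60.1
```

Call:
apply_moves(
  plan=[
    [[0,0,0,0,0,0,0.85],[0,0,0,0,0,0,0.6],[0,0,0,0,0,0,0.5],[0,0,0,0,0,0,0.5],[0,0,-20,0,0,0,0.5],[0,0,-60,0,0,0,0.5],[0,0,-110,0,0,0,0.5],[-50,0,-120,0,0,0,0.5],[-110,0,-120,0,0,0,0.5],[-170,0,-120,0,0,0,0.5]],
  ],
)

```text
time_s: 12.55
position: [0.5723, -0.0257, 0.2506]
eef_rot: [-3.141, 0.002, -1.763]
wrist_force: [1.6, -0.8, -0.3]
finger_gap: 0.499
grasp_force: 0.0
```

Call:
apply_moves(
  plan=[
    [[-60,0,0,0,0,0,0.5],[-100,0,0,0,0,0,0.5],[-100,0,0,0,0,0,0.5],[-100,0,0,0,0,0,0.5]],
  ],
)

```text
time_s: 13.05
position: [0.5911, 0.0708, 0.2504]
eef_rot: [-3.141, 0.001, -1.762]
wrist_force: [-0.3, 0.1, 0.7]
finger_gap: 0.497
grasp_force: 0.0
```

```bash
python3 -c "
from h import *
W,T=top('empty',.144,(.54,-.195))
k=(abs(W[...,2]-.144)<.008)&(np.hypot(W[...,0]-.54,W[...,1]+.195)<.15);p=W[k];A=np.c_[p[:,:2]-p[:,:2].mean(0),np.ones(len(p))];print('plane',np.linalg.lstsq(A,p[:,2],rcond=None)[0])
c=cam('side');Z=cloud(c);c0=np.array([.5398,-.1955]);yaw=np.radians(-11.0)
m=np.zeros((400,640),bool);m[170:335,240:385]=1
for lo,hi in((.01,.046),(.06,.094),(.105,.138)):
    p=Z[m&(Z[...,2]>lo)&(Z[...,2]<hi)][:,:2];print(face(p,c0,yaw,1,-.11))
cv2.imwrite('pics/zr5.png',cv2.resize(c['frame'][110:335,200:485],None,fx=2.6,fy=2.6))"
```

```text
empty 3160 ((540.59228515625, -195.80592346191406), (221.02117919921875, 184.44070434570312), 78.977783203125) 0.1442
plane [-0.00019608  0.00065843  0.14415497]
(array([ 0.00247717, -0.10905165]), np.int64(743), np.float64(0.0010241030238327925), np.float64(-0.09242815402187982), np.float64(0.08978936086208059))
(array([-0.000842  , -0.10876503]), np.int64(753), np.float64(0.0009777755035503574), np.float64(-0.0935946421497568), np.float64(0.09107132314565423))
(array([-2.05902459e-05, -1.09142044e-01]), np.int64(802), np.float64(0.0010333000477643522), np.float64(-0.09227082201690623), np.float64(0.0912283878198177))
```

View pics/zr5.png

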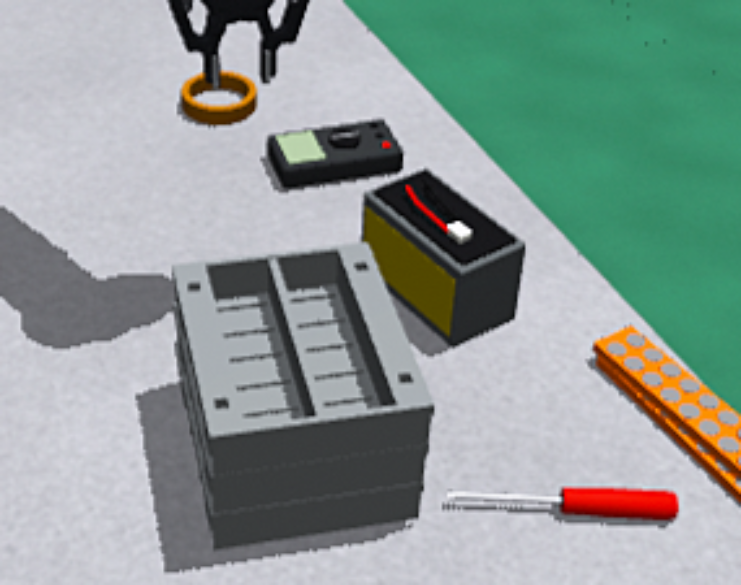

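The picture shows three trays nested flush, with seams at about (320,450) and (320,490), a level rim at 0.144 m and the other things on the bench untouched. Handing in.

```bash
python3 -c "
from h import *
print(ctrl.finish_job())"
```

```text
the job is handed in; nothing more can be done
None
```

The loaded tray now sits flat in the bottom tray and the empty tray is lowered fully home on top; camera checks show all three flush and level and the bottom tray not visibly moved, and I handed the job in at about 13 s (no verdict was returned).

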